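# Close up the row of tins against the sprung buffer

## Task

Without lifting them, nudge the three square tins standing about the shelf into one straight row, square and flat against the aluminium back ledge. Then push the row endwise along the ledge, so that the tins close up and press the sprung buffer firmly down to its stop, without ramming or denting the tins, and ease off slowly so that the row stays closed up, flat on the ledge and touching the buffer. Leave the other containers where they stand.

Things in the scene. Friction and masses are not known exactly. Their poses are not given: they have to be found in the camera images.
- rail: Fixed aluminium back ledge, 50 mm high, y = -140 to 500 mm, buffer housing at its -y (right) end: x -78 to 0, y -110 to -50, 72 mm high. Origin: on the shelf, in the ledge's inner face (towards the robot), at the free buffer face. x away from the robot through the ledge, y along it away from the buffer. Tin flat on ledge: centre at x = -37; closed row at free buffer: y = 37, 111, 185 mm.
- buffer_face (a point): Centre of the square black rubber face of the buffer, 58 x 58 mm, from 7 to 65 mm above the shelf, 37 mm in front of the ledge. The face looks along the rail's +y; the point moves with it.
- buffer (a joint): Travel of the buffer in m: 0 is free, grows as the face is pushed along the rail's -y, 0.020 is its hard stop. A damped spring pushes back with about 3 N at 0 and 10 N at the stop (three sliding tins add 3 to 6 N), and when let go it returns and pushes the row back.
- tin_1: An empty closed square steel tin, 74 x 74 mm in plan, 92 mm tall, plain steel, about 0.1 to 0.2 kg, standing upright and sliding on the shelf; the three are alike and their order in the row is free. Origin: centre of its underside; z up, x and y square to its sides.
- tin_2: An empty closed square steel tin, 74 x 74 mm in plan, 92 mm tall, plain steel, about 0.1 to 0.2 kg, standing upright and sliding on the shelf; the three are alike and their order in the row is free. Origin: centre of its underside; z up, x and y square to its sides.
- tin_3: An empty closed square steel tin, 74 x 74 mm in plan, 92 mm tall, plain steel, about 0.1 to 0.2 kg, standing upright and sliding on the shelf; the three are alike and their order in the row is free. Origin: centre of its underside; z up, x and y square to its sides.
- crushed_can_1: Bystander: flattened aluminium can, a 66 mm disc 28 mm high, in front of the gap between two tins. Origin: centre of its underside.
- crushed_can_2: Bystander: the other flattened can, of the same size, in front of the other gap. Origin: centre of its underside.
- wine_bottle: Bystander: empty green wine bottle standing at the right, 74 mm wide, 295 mm tall. Origin: centre of its underside.
- pet_bottle: Bystander: clear PET bottle with twist cap standing at the right, 64 mm wide, 217 mm tall. Origin: centre of its underside.
- food_can: Bystander: open round steel food can behind the ledge, 74 mm wide, 108 mm tall. Origin: centre of its underside.
- glass_jar: Bystander: glass jar with a steel lid standing at the left, 72 mm wide, 100 mm tall. Origin: centre of its underside.

How it is judged:
By the outcome, as a careful person would: the job done as asked, in the order asked, and still so for the second after the job is handed in, with the robot touching nothing.
It also fails if it takes over 72 s, if anything falls off the work surface, if the arm or the gripper's body presses on something with over 40 N, if the wrist force passes 120 N, or if a joint passes its speed limit or range.

## Robot

A 7-joint arm with a two-finger parallel gripper is mounted at the origin on the work surface. World frame = base frame: x ahead of the robot, y to its left, z up, the work surface at z = 0. Lengths are in m, angles in rad, forces in N, time in s.
With the tool pointing down it reaches from about 0.4 to 0.85 m from the base axis. Payload 4.4 kg.
Tool frame: the origin (TCP) lies at the centre of the arm's flange, where the gripper is bolted on; the fingertips stand 199 mm ahead of it and the grasp point (between the pads) lies 180 mm ahead of it; z points along the fingers, y is the line along which they close (so a half turn about z gives the same grasp; the last joint's range is limited). The gripper opens to 94 mm and grips with 3 to 60 N. Pads are 16 mm wide; open, the fingers measure 119 mm over their backs; the gripper's body (75 mm by 177 mm) begins 78 mm behind the grasp point.
Start: joints at [-1.226, 0.628, 0.038, 1.517, -0.027, 0.996, -0.02], TCP at [0.26, 0.596, 0.405] pointing down, gripper open.
Joint ranges: [-3.06, 3.06], [-0.37, 2.12], [-1.25, 1.32], [0.18, 2.47], [-1.1, 4.24], [0.23, 1.98], [-2.94, 2.94]. Speed limits (rad/s): [2.57, 2.57, 3.14, 3.14, 3.14, 3.14, 3.14].

## Interface

Orientations are given as a unit quaternion [x, y, z, w].
In Python, from bench import * gives the robot as it stands.
- The arm moves only by the tool arm_command, never from a script. Its argument "targets" is a list of rows, each an object with "claw": the opening, from -1 (shut) to 1 (fully open), so that 0 is half open; "delta_pos": the shift along the world's x, y, z in m, a list of three; "twist": the turn about the world's z in rad. In form: [{"claw": claw, "delta_pos": [dx, dy, dz], "twist": twist}, ...]. A call has 1 to 8 rows; each row shifts and turns the commanded pose from where the row before left it; what a row does not reach is not made up. A row lasts 1/10 s, in which the tool goes at most 50 mm and 8.59 degrees, less where a joint would pass 70% of its speed; a pose out of reach is approached as far as the arm can. A call with a gripper value outside its range is refused whole. The fingers move at their own pace and stop on an object; "newtons" is the grip in N (left out, the last holds). Time passes only in rows, so rows that do not move let the fingers close. It gives the time, the measured TCP pose, the force, the opening and the grip force at its end, in the units of the state.
- get_obs(): the state, without advancing time (a new reading comes with each control period).
- grab_frame(name): name is "side" or "top" or "wrist"; returns the picture (480x640x3 uint8, red, green, blue); there is no depth.
- camera_info(name): a dict with "fx", "fy", "cx", "cy" (pixels), "k1" (the pictures are not rectified: a ray, as slopes to the right and down, at radius r is drawn at 1 + k1 r^2 times it, then the intrinsics apply), "rvec" (rotation vector, rad) and "tvec" (3), from world to camera coordinates, as OpenCV has them. Camera axes: x right, y down, z forward; pixel columns grow to the right and rows downward; lengths in m; the calibration is good to about 2 mm. A picture is of the moment at which its call begins: read the wrist's pose just before it. camera_info takes no time and is no camera call; for the wrist camera it gives the pose at the moment of the call.
- close_job(): hands the job in; it is judged then, once.
The state is a dict: "time": time; "qpos": joint angles; "qvel": joint speeds; "tau": joint torques, N m; "eef_pos": TCP position; "ee_rot": TCP orientation; "contact_force": force on the tool from outside, world axes, zero at the start; "ft_torque": the same for the moment, N m; "grip_width": opening from 0.0 (shut) to 1.0 (fully open); "grasp_force": force on a finger pad.
Only numpy, scipy, OpenCV 4.12 (cv2) and the standard library are available. Lean on these libraries where they do the work, as an engineer would, in place of code of your own. Each camera call takes 0.05 s, during which the arm holds its last target. There are 200 camera calls.

## Working session

There is one attempt and no reset: what is moved stays moved. The work goes in short steps, Python scripts to look and compute and a tool call to move; the robot and the scene stay as the last step left them, time stands still between calls to the robot, and variables do not carry over. Pictures are saved under pics/ and viewed, at most 10 in all, crops included, and the job is handed in when it is done.

Besides the shell and the picture viewer there is one more tool, called after "Emit:" by a JSON object that holds its "fn" and its "kwargs". arm_command: Moves the arm, as the interface text tells. Its arguments: {"type":"object","properties":{"targets":{"type":"array"},"newtons":{"type":"number"}},"required":["targets"]}

```bash
ls; mkdir -p pics; cat > h.py <<'E'
from bench import *
import numpy as np, cv2, json
def P(ci):
    R=cv2.Rodrigues(np.array(ci["rvec"],float))[0]; t=np.array(ci["tvec"],float).ravel(); return R,t
def ray(ci,u,v):
    x=(u-ci["cx"])/ci["fx"]; y=(v-ci["cy"])/ci["fy"]; a,b=x,y
    for _ in range(20):
        r2=a*a+b*b; s=1+ci["k1"]*r2; a,b=x/s,y/s
    R,t=P(ci); d=R.T@np.array([a,b,1.]); return -R.T@t, d/np.linalg.norm(d)
def onz(ci,u,v,z):
    o,d=ray(ci,u,v); return o+d*(z-o[2])/d[2]
def proj(ci,p):
    R,t=P(ci); c=R@np.array(p,float)+t; a,b=c[:2]/c[2]; s=1+ci["k1"]*(a*a+b*b)
    return np.array([ci["fx"]*a*s+ci["cx"],ci["fy"]*b*s+ci["cy"]])
def tri(l):
    A=np.zeros((3,3));B=np.zeros(3)
    for ci,u,v in l:
        o,d=ray(ci,u,v); M=np.eye(3)-np.outer(d,d); A+=M;B+=M@o
    return np.linalg.solve(A,B)
def snap(n,f):
    ci=camera_info(n); im=grab_frame(n); cv2.imwrite(f"pics/{f}.png",im[:,:,::-1]); return ci,im
E
python3 - <<'E'
from h import *
for n in("top","side"):
    ci,im=snap(n,n+"0"); R,t=P(ci); print(n,ci,-R.T@t)
o=get_obs(); print({k:np.round(v,3) for k,v in o.items()})
E
```

```text
pics
top {'fx': 574.5941783095936, 'fy': 574.5941783095936, 'cx': 312.61502148103887, 'cy': 239.54827227350015, 'k1': -0.16838326212615115, 'rvec': array([ 2.1624861 , -2.21299928,  0.10516005]), 'tvec': array([-0.01499473,  0.60423385,  1.40252409])} [ 0.48948727 -0.00518172  1.44664183]
side {'fx': 455.6264464902619, 'fy': 455.6264464902619, 'cx': 321.665998806998, 'cy': 238.9538372241778, 'k1': -0.024094853722029883, 'rvec': array([ 2.0778715 , -0.72935579,  0.40866713]), 'tvec': array([-0.46409185,  0.24230029,  1.05383625])} [-0.11498061 -0.85044027  0.80510392]
{'time': np.float64(0.1), 'qpos': array([-1.226,  0.629,  0.038,  1.518, -0.027,  0.996, -0.02 ]), 'qvel': array([ 0.   , -0.   ,  0.002, -0.002, -0.001,  0.   ,  0.002]), 'tau': array([ 3.0000e-03, -5.5080e+01,  1.1470e+00, -1.8712e+01, -5.2000e-02,
        1.9000e-02,  0.0000e+00]), 'eef_pos': array([0.259, 0.596, 0.404]), 'ee_rot': array([ 0.204,  0.979, -0.001, -0.   ]), 'contact_force': array([0.007, 0.35 , 0.32 ]), 'ft_torque': array([ 0.064,  0.026, -0.007]), 'grasp_force': np.float64(0.0), 'grip_width': np.float64(1.001)}
```

View pics/top0.png

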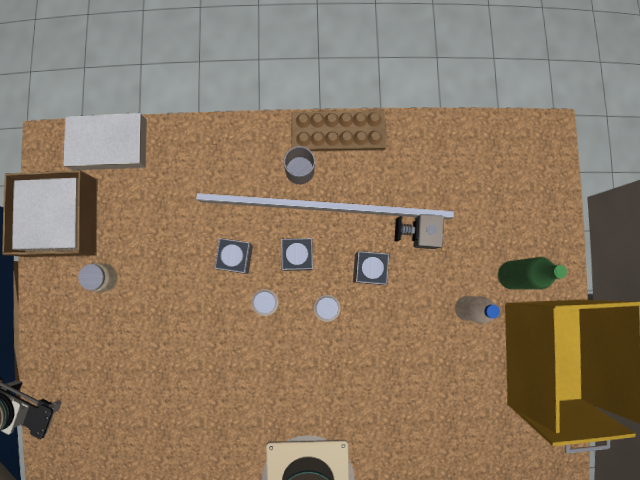

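View pics/side0.png

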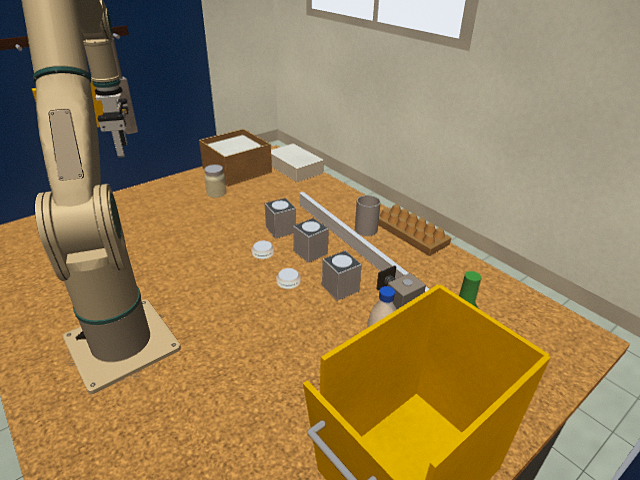

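The top view shows the ledge from (197,197) to (453,214), the buffer face near (397,229), and tins at (232,256), (297,254) and (372,268). The cans are at (264,303) and (327,309). The side view shows the same layout. I'll zoom in for the corners.

```bash
python3 - <<'E'
import cv2
im=cv2.imread("pics/top0.png")[185:325,190:460]
im=cv2.resize(im,None,fx=2.9,fy=2.9,interpolation=cv2.INTER_CUBIC)
for i in range(190,460,20): cv2.putText(im,str(i),(int((i-190)*2.9),10),0,.35,(255,255,255)); cv2.line(im,(int((i+.5-190)*2.9),12),(int((i+.5-190)*2.9),20),(255,255,255))
for j in range(190,320,10): cv2.putText(im,str(j),(0,int((j-185)*2.9)+4),0,.35,(255,255,255))
cv2.imwrite("pics/c0.png",im)
E
```

```text
(no output)
```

View pics/c0.png

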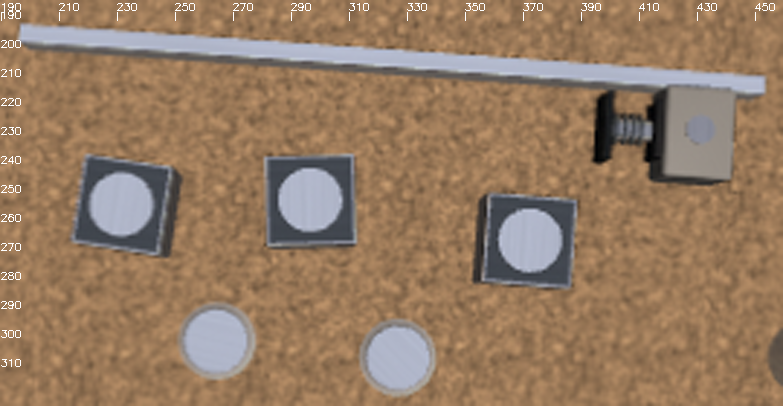

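```bash
cat > geo.py <<'E'
from h import *
ci=camera_info("top"); cs=camera_info("side")
f=lambda p:(190+p[0]/2.9-.3,185+p[1]/2.9-.3)
T={"A":[(86,156),(173,168),(158,253),(74,242)],"B":[(265,157),(354,155),(356,244),(267,246)],"C":[(490,195),(576,200),(570,288),(484,281)]}
a=onz(ci,*f((22,43)),.05);b=onz(ci,*f((765,93)),.05)
yd=(a-b)[:2];yd/=np.linalg.norm(yd);xd=np.array([yd[1],-yd[0]])
print("rail",a,b,np.linalg.norm(a-b),"yaw",np.degrees(np.arctan2(xd[1],xd[0])))
bf=onz(ci,*f((612,92)),.065); 
O=b[:2]+yd*.14
print("origin from end",O,"buffer top corner in rail",[xd@(bf[:2]-O),yd@(bf[:2]-O)])
for k,c in T.items():
    q=np.array([onz(ci,*f(p),.092)[:2] for p in c]); m=q.mean(0)
    e=[np.linalg.norm(q[i]-q[i-1]) for i in range(4)]
    v=q[1]-q[0]+q[2]-q[3]; ang=np.degrees(np.arctan2(-v[0]*0+v[0],-v[1]))
    print(k,m,np.round(e,4),"rail xy",xd@(m-O),yd@(m-O),"yaw wld",-np.degrees(np.arctan2(v[0],-v[1])))
for k,p in {"can1":(217,341),"can2":(398,358)}.items():
    m=onz(ci,*f(p),.028)[:2];print(k,m,xd@(m-O),yd@(m-O))
for k,pt,ps in [("A",(121,204),(280,205)),("B",(310,200),(311,227)),("C",(530,241),(342,261)),("can1",(217,341),(262,245)),("can2",(398,358),(288,274))]:
    print(k,"tri",tri([(ci,*f(pt)),(cs,*ps)]))
E
python3 geo.py
```

```text
rail [0.70698423 0.25331392 0.05      ] [ 0.65051883 -0.37948544  0.05      ] 0.6353136036797224 yaw -5.099062499615878
origin from end [ 0.66296175 -0.24003949] buffer top corner in rail [np.float64(-0.010393162038804228), np.float64(-0.005177916100943024)]
A [0.56529344 0.16358835] [0.0709 0.0721 0.0703 0.0693] rail xy -0.13315541665572667 0.393349928827743 yaw wld 8.864721035887703
B [0.56537511 0.01038858] [0.0726 0.0726 0.0726 0.0723] rail xy -0.11945798928905839 0.24076370636522684 yaw wld 0.007172058161191263
C [ 0.52813567 -0.16781807] [0.0703 0.0708 0.0721 0.0706] rail xy -0.14071139997940327 0.05995253161840566 yaw wld 5.399444294871548
can1 [0.45128372 0.09308401] -0.24044766684727026 0.3129916568162974
can2 [ 0.4333473 -0.0601173] -0.2446968787071674 0.1588024783844938
A tri [0.56578128 0.16473092 0.09368234]
B tri [0.56594367 0.01062151 0.09204759]
C tri [ 0.5280174  -0.16745533  0.09427516]
can1 tri [0.4505799  0.09332226 0.0324112 ]
can2 tri [ 0.43307968 -0.0598046   0.02986804]
```

Emit:
{"fn": "arm_command", "kwargs": {"targets": [{"claw": -0.25, "delta_pos": [0.024, -0.042, 0], "twist": 0.065}, {"claw": -0.25, "delta_pos": [0.024, -0.042, 0], "twist": 0.065}, {"claw": -0.25, "delta_pos": [0.024, -0.042, 0], "twist": 0.065}, {"claw": -0.25, "delta_pos": [0.024, -0.042, 0], "twist": 0.065}, {"claw": -0.25, "delta_pos": [0.024, -0.042, 0], "twist": 0.063}, {"claw": -0.25, "delta_pos": [0.024, -0.042, 0], "twist": 0}, {"claw": -0.25, "delta_pos": [0.024, -0.042, 0], "twist": 0}, {"claw": -0.25, "delta_pos": [0.024, -0.042, 0], "twist": 0}]}}

```text
time: 0.9
eef_pos: [0.4521, 0.258, 0.4045]
ee_rot: [0.044, 0.999, -0.0, -0.0]
contact_force: [0.4, -0.3, 0.8]
grip_width: 0.385
grasp_force: 0.0
```

Emit:
{"fn": "arm_command", "kwargs": {"targets": [{"claw": -0.25, "delta_pos": [0.024, -0.043, 0], "twist": 0}, {"claw": -0.25, "delta_pos": [0.023, -0.043, 0], "twist": 0}, {"claw": -0.25, "delta_pos": [0, 0, -0.045], "twist": 0}, {"claw": -0.25, "delta_pos": [0, 0, -0.045], "twist": 0}, {"claw": -0.25, "delta_pos": [0, 0, -0.045], "twist": 0}, {"claw": -0.25, "delta_pos": [0, 0, -0.045], "twist": 0}, {"claw": -0.25, "delta_pos": [0, 0, 0], "twist": 0}]}}

```text
time: 1.6
eef_pos: [0.4959, 0.1729, 0.219]
ee_rot: [0.044, 0.999, -0.003, -0.006]
contact_force: [-0.4, 0.2, -0.6]
grip_width: 0.377
grasp_force: 0.0
```

```bash
python3 - <<'E'
from h import *
snap("top","t1")
im=cv2.imread("pics/t1.png")[185:325,190:460]
cv2.imwrite("pics/c1.png",cv2.resize(im,None,fx=2.9,fy=2.9,interpolation=cv2.INTER_CUBIC))
print(get_obs()["eef_pos"])
E
```

```text
[0.49728584 0.17346249 0.2222532 ]
```

View pics/c1.png

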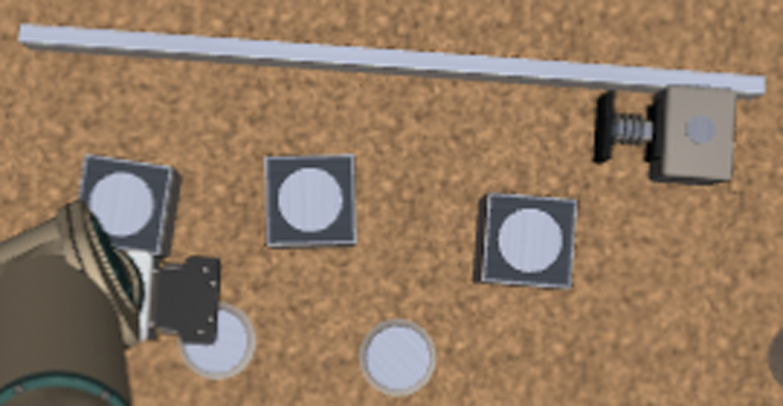

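The gripper is down behind tin A, with its black body at crop (185,300) and clear of the tins and can. I'll push A along the ledge normal.

Emit:
{"fn": "arm_command", "kwargs": {"targets": [{"claw": -0.25, "delta_pos": [0.008, -0.001, 0], "twist": 0}, {"claw": -0.25, "delta_pos": [0.006, -0.001, 0], "twist": 0}, {"claw": -0.25, "delta_pos": [0.006, -0.001, 0], "twist": 0}, {"claw": -0.25, "delta_pos": [0.006, 0, 0], "twist": 0}, {"claw": -0.25, "delta_pos": [0.008, -0.001, 0], "twist": 0}, {"claw": -0.25, "delta_pos": [0.008, -0.001, 0], "twist": 0}, {"claw": -0.25, "delta_pos": [0.008, 0, 0], "twist": 0}, {"claw": -0.25, "delta_pos": [0.008, -0.001, 0], "twist": 0}]}}

```text
time: 2.45
eef_pos: [0.5572, 0.168, 0.2247]
ee_rot: [0.044, 0.999, 0.0, -0.0]
contact_force: [-1.1, 0.3, 1.5]
grip_width: 0.374
grasp_force: 0.6
```

Emit:
{"fn": "arm_command", "kwargs": {"targets": [{"claw": -0.25, "delta_pos": [0.008, -0.001, 0], "twist": 0}, {"claw": -0.25, "delta_pos": [0.008, -0.001, 0], "twist": 0}, {"claw": -0.25, "delta_pos": [0.008, 0, 0], "twist": 0}, {"claw": -0.25, "delta_pos": [0.008, -0.001, 0], "twist": 0}, {"claw": -0.25, "delta_pos": [0.007, -0.001, 0], "twist": 0}, {"claw": -0.25, "delta_pos": [0.006, 0, 0], "twist": 0}, {"claw": -0.25, "delta_pos": [0.004, 0, 0], "twist": 0}, {"claw": -0.25, "delta_pos": [0.002, 0, 0], "twist": 0}]}}

```text
time: 3.25
eef_pos: [0.6079, 0.1639, 0.2246]
ee_rot: [0.044, 0.999, -0.0, -0.0]
contact_force: [-0.8, -0.3, 1.6]
grip_width: 0.376
grasp_force: 0.6
```

Emit:
{"fn": "arm_command", "kwargs": {"targets": [{"claw": -0.25, "delta_pos": [0.002, 0, 0], "twist": 0}, {"claw": -0.25, "delta_pos": [0.002, 0, 0], "twist": 0}, {"claw": -0.25, "delta_pos": [0.002, -0.001, 0], "twist": 0}, {"claw": -0.25, "delta_pos": [0.001, 0, 0], "twist": 0}, {"claw": -0.25, "delta_pos": [0.001, 0, 0], "twist": 0}]}}

```text
time: 3.75
eef_pos: [0.6155, 0.1629, 0.2247]
ee_rot: [0.044, 0.999, -0.0, -0.0]
contact_force: [-0.8, 0.1, 0.3]
grip_width: 0.375
grasp_force: 0.6
```

Emit:
{"fn": "arm_command", "kwargs": {"targets": [{"claw": -0.25, "delta_pos": [0.001, 0, 0], "twist": 0}, {"claw": -0.25, "delta_pos": [0.001, 0, 0], "twist": 0}, {"claw": -0.25, "delta_pos": [0.001, 0, 0], "twist": 0}]}}

```text
time: 4.05
eef_pos: [0.618, 0.163, 0.2246]
ee_rot: [0.044, 0.999, -0.0, -0.001]
contact_force: [-5.3, 0.7, 3.2]
grip_width: 0.374
grasp_force: 2.4
```

Emit:
{"fn": "arm_command", "kwargs": {"targets": [{"claw": -0.25, "delta_pos": [0.001, 0, 0], "twist": 0}, {"claw": -0.25, "delta_pos": [0, 0, 0], "twist": 0}]}}

```text
time: 4.25
eef_pos: [0.6183, 0.1632, 0.2245]
ee_rot: [0.044, 0.999, -0.0, -0.002]
contact_force: [-6.4, -0.1, 3.6]
grip_width: 0.371
grasp_force: 2.9
```

Emit:
{"fn": "arm_command", "kwargs": {"targets": [{"claw": -0.25, "delta_pos": [-0.006, 0, 0], "twist": 0}, {"claw": -0.25, "delta_pos": [-0.022, 0.002, 0], "twist": 0}, {"claw": -0.25, "delta_pos": [-0.042, 0, 0.02], "twist": 0}, {"claw": -0.25, "delta_pos": [-0.03, -0.03, 0.02], "twist": 0}, {"claw": -0.25, "delta_pos": [-0.01, -0.048, 0], "twist": 0}, {"claw": -0.25, "delta_pos": [-0.01, -0.048, 0], "twist": 0}, {"claw": -0.25, "delta_pos": [0, -0.022, -0.02], "twist": 0}, {"claw": -0.25, "delta_pos": [0, 0, -0.02], "twist": 0}]}}

```text
time: 5.05
eef_pos: [0.5, 0.0123, 0.2252]
ee_rot: [0.047, 0.999, -0.001, 0.002]
contact_force: [0.1, 0.6, 0.3]
grip_width: 0.376
grasp_force: 0.0
```

Emit:
{"fn": "arm_command", "kwargs": {"targets": [{"claw": -0.25, "delta_pos": [0.008, -0.001, 0], "twist": 0}, {"claw": -0.25, "delta_pos": [0.006, -0.001, 0], "twist": 0}, {"claw": -0.25, "delta_pos": [0.006, -0.001, 0], "twist": 0}, {"claw": -0.25, "delta_pos": [0.006, 0, 0], "twist": 0}, {"claw": -0.25, "delta_pos": [0.006, -0.001, 0], "twist": 0}, {"claw": -0.25, "delta_pos": [0.008, -0.001, 0], "twist": 0}, {"claw": -0.25, "delta_pos": [0.008, 0, 0], "twist": 0}, {"claw": -0.25, "delta_pos": [0.008, -0.001, 0], "twist": 0}]}}

```text
time: 5.85
eef_pos: [0.5563, 0.011, 0.2248]
ee_rot: [0.044, 0.999, 0.0, 0.0]
contact_force: [0.5, -0.1, 0.6]
grip_width: 0.373
grasp_force: 0.5
```

Emit:
{"fn": "arm_command", "kwargs": {"targets": [{"claw": -0.25, "delta_pos": [0.008, -0.001, 0], "twist": 0}, {"claw": -0.25, "delta_pos": [0.008, -0.001, 0], "twist": 0}, {"claw": -0.25, "delta_pos": [0.008, 0, 0], "twist": 0}, {"claw": -0.25, "delta_pos": [0.008, -0.001, 0], "twist": 0}, {"claw": -0.25, "delta_pos": [0.006, -0.001, 0], "twist": 0}, {"claw": -0.25, "delta_pos": [0.004, 0, 0], "twist": 0}, {"claw": -0.25, "delta_pos": [0.002, 0, 0], "twist": 0}, {"claw": -0.25, "delta_pos": [0.002, 0, 0], "twist": 0}]}}

```text
time: 6.65
eef_pos: [0.6015, 0.007, 0.2246]
ee_rot: [0.044, 0.999, -0.0, -0.0]
contact_force: [-0.9, 0.4, 1.2]
grip_width: 0.376
grasp_force: 0.5
```

Emit:
{"fn": "arm_command", "kwargs": {"targets": [{"claw": -0.25, "delta_pos": [0.001, 0, 0], "twist": 0}, {"claw": -0.25, "delta_pos": [0.001, 0, 0], "twist": 0}, {"claw": -0.25, "delta_pos": [0.001, 0, 0], "twist": 0}, {"claw": -0.25, "delta_pos": [0.001, 0, 0], "twist": 0}]}}

```text
time: 7.05
eef_pos: [0.6039, 0.0071, 0.2245]
ee_rot: [0.044, 0.999, -0.0, -0.003]
contact_force: [-7.1, 1.6, 5.6]
grip_width: 0.378
grasp_force: 3.9
```

Emit:
{"fn": "arm_command", "kwargs": {"targets": [{"claw": -0.25, "delta_pos": [-0.006, 0, 0], "twist": 0}, {"claw": -0.25, "delta_pos": [-0.02, 0, 0], "twist": 0}, {"claw": -0.25, "delta_pos": [-0.042, 0, 0.02], "twist": 0}, {"claw": -0.25, "delta_pos": [-0.038, -0.02, 0.02], "twist": 0}, {"claw": -0.25, "delta_pos": [-0.035, -0.03, 0], "twist": 0}, {"claw": -0.25, "delta_pos": [0, -0.046, 0], "twist": 0}, {"claw": -0.25, "delta_pos": [0, -0.046, 0], "twist": 0}, {"claw": -0.25, "delta_pos": [0, -0.026, -0.015], "twist": 0}]}}

```text
time: 7.85
eef_pos: [0.4652, -0.1652, 0.2513]
ee_rot: [0.046, 0.999, -0.002, 0.003]
contact_force: [0.4, -0.4, -0.2]
grip_width: 0.374
grasp_force: 0.0
```

Emit:
{"fn": "arm_command", "kwargs": {"targets": [{"claw": -0.25, "delta_pos": [0, 0, -0.025], "twist": 0}, {"claw": -0.25, "delta_pos": [0.007, -0.001, 0], "twist": 0}, {"claw": -0.25, "delta_pos": [0.006, 0, 0], "twist": 0}, {"claw": -0.25, "delta_pos": [0.006, -0.001, 0], "twist": 0}, {"claw": -0.25, "delta_pos": [0.006, 0, 0], "twist": 0}, {"claw": -0.25, "delta_pos": [0.008, -0.001, 0], "twist": 0}, {"claw": -0.25, "delta_pos": [0.008, -0.001, 0], "twist": 0}, {"claw": -0.25, "delta_pos": [0.008, 0, 0], "twist": 0}]}}

```text
time: 8.65
eef_pos: [0.5143, -0.1651, 0.225]
ee_rot: [0.044, 0.999, -0.0, 0.0]
contact_force: [-1.1, 0.1, 0.4]
grip_width: 0.378
grasp_force: 0.4
```

Emit:
{"fn": "arm_command", "kwargs": {"targets": [{"claw": -0.25, "delta_pos": [0.008, -0.001, 0], "twist": 0}, {"claw": -0.25, "delta_pos": [0.008, 0, 0], "twist": 0}, {"claw": -0.25, "delta_pos": [0.008, -0.001, 0], "twist": 0}, {"claw": -0.25, "delta_pos": [0.008, -0.001, 0], "twist": 0}, {"claw": -0.25, "delta_pos": [0.008, -0.001, 0], "twist": 0}, {"claw": -0.25, "delta_pos": [0.008, 0, 0], "twist": 0}, {"claw": -0.25, "delta_pos": [0.008, -0.001, 0], "twist": 0}, {"claw": -0.25, "delta_pos": [0.005, -0.001, 0], "twist": 0}]}}

```text
time: 9.45
eef_pos: [0.5754, -0.171, 0.2247]
ee_rot: [0.044, 0.999, 0.0, 0.0]
contact_force: [-0.8, 0.3, 1.0]
grip_width: 0.377
grasp_force: 0.4
```

Emit:
{"fn": "arm_command", "kwargs": {"targets": [{"claw": -0.25, "delta_pos": [0.003, 0, 0], "twist": 0}, {"claw": -0.25, "delta_pos": [0.002, 0, 0], "twist": 0}, {"claw": -0.25, "delta_pos": [0.002, 0, 0], "twist": 0}]}}

```text
time: 9.75
eef_pos: [0.5815, -0.1711, 0.2246]
ee_rot: [0.044, 0.999, -0.0, -0.0]
contact_force: [-1.3, -0.3, -0.3]
grip_width: 0.377
grasp_force: 0.4
```

Emit:
{"fn": "arm_command", "kwargs": {"targets": [{"claw": -0.25, "delta_pos": [0.002, 0, 0], "twist": 0}, {"claw": -0.25, "delta_pos": [0.001, 0, 0], "twist": 0}, {"claw": -0.25, "delta_pos": [0.001, 0, 0], "twist": 0}, {"claw": -0.25, "delta_pos": [0.001, 0, 0], "twist": 0}, {"claw": -0.25, "delta_pos": [0.001, 0, 0], "twist": 0}, {"claw": -0.25, "delta_pos": [0.001, 0, 0], "twist": 0}]}}

```text
time: 10.35
eef_pos: [0.5872, -0.171, 0.2245]
ee_rot: [0.044, 0.999, 0.0, -0.002]
contact_force: [-6.8, 0.2, 4.9]
grip_width: 0.373
grasp_force: 3.6
```

Emit:
{"fn": "arm_command", "kwargs": {"targets": [{"claw": -0.25, "delta_pos": [-0.006, 0, 0], "twist": 0}, {"claw": -0.25, "delta_pos": [-0.02, 0, 0], "twist": 0}, {"claw": -0.25, "delta_pos": [0, 0, 0.045], "twist": 0}, {"claw": -0.25, "delta_pos": [0, 0, 0.045], "twist": 0}, {"claw": -0.25, "delta_pos": [0.005, 0.02, 0.03], "twist": -0.131}, {"claw": -0.25, "delta_pos": [0.01, 0.045, 0], "twist": -0.131}, {"claw": -0.25, "delta_pos": [0.01, 0.045, 0], "twist": -0.131}, {"claw": -0.25, "delta_pos": [0.01, 0.045, 0], "twist": -0.131}]}}

```text
time: 11.15
eef_pos: [0.5981, -0.0147, 0.3455]
ee_rot: [0.304, 0.953, 0.001, 0.002]
contact_force: [0.6, 0.2, 0.0]
grip_width: 0.371
grasp_force: 0.0
```

Emit:
{"fn": "arm_command", "kwargs": {"targets": [{"claw": -0.25, "delta_pos": [0.011, 0.04, 0], "twist": -0.131}, {"claw": -0.25, "delta_pos": [0.011, 0.04, 0], "twist": -0.131}, {"claw": -0.25, "delta_pos": [0.012, 0.04, 0], "twist": -0.131}, {"claw": -0.25, "delta_pos": [0.012, 0.04, 0], "twist": -0.131}, {"claw": -0.25, "delta_pos": [0.012, 0.04, 0], "twist": -0.131}, {"claw": -0.25, "delta_pos": [0.012, 0.041, 0], "twist": -0.131}, {"claw": -0.25, "delta_pos": [0, 0, 0], "twist": -0.131}, {"claw": -0.25, "delta_pos": [0, 0, 0], "twist": -0.135}]}}

```text
time: 11.95
eef_pos: [0.6675, 0.2276, 0.3441]
ee_rot: [0.74, 0.673, 0.001, 0.0]
contact_force: [-1.2, -1.6, 0.2]
grip_width: 0.377
grasp_force: 0.0
```

```bash
python3 - <<'E'
from h import *
o=get_obs();print(o["eef_pos"],o["ee_rot"],o["time"])
ci,_=snap("top","t2"); cw,iw=snap("wrist","w2")
im=cv2.imread("pics/t2.png")[170:310,190:460]
a=cv2.resize(im,None,fx=2.9,fy=2.9,interpolation=cv2.INTER_CUBIC)
cv2.imwrite("pics/c2.png",a)
E
```

```text
[0.66750531 0.22763113 0.34413617] [7.39670894e-01 6.72968249e-01 8.28600001e-04 1.30966977e-04] 11.95
```

View pics/c2.png

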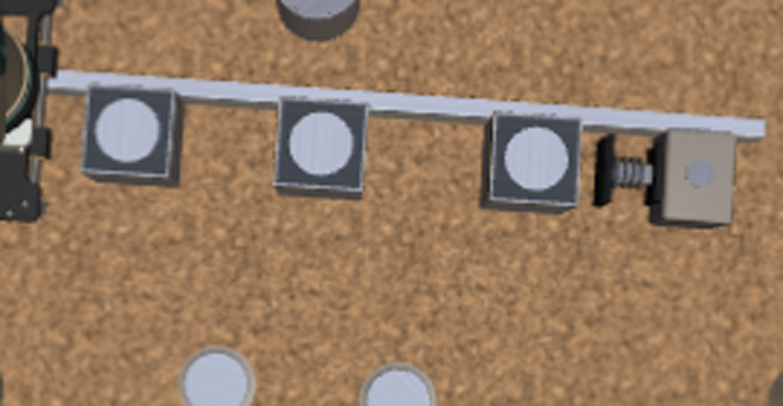

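All three tins stand flat along the ledge, at crop (128,130), (322,144) and (536,158). The cans are unmoved and the gripper is at the left end.

```bash
python3 - <<'E'
from h import *
ci=camera_info("top"); f=lambda p:(190+p[0]/2.9-.3,170+p[1]/2.9-.3)
xd=np.array([.9957,-.0927]);yd=np.array([.0927,.9957]); tcp=np.array([.6675,.2276])
Q=np.array([.6183,.1632])+.082*xd
for p in [(128,130),(322,144),(536,158)]:
    m=onz(ci,*f(p),.092)[:2]; print(m,"xrail",xd@(m-Q),"y from tcp",yd@(m-tcp))
q=onz(ci,*f((613,136)),.065)[:2];print("buf top corner",q,"y from tcp",yd@(q-tcp), xd@(q-Q),"tcp x",xd@(tcp-Q))
q=onz(ci,*f((318,0)),.108)[:2];print("foodcan",xd@(q-Q),yd@(q-tcp))
E
```

```text
[0.66217182 0.15802831] xrail -0.03783838037526827 y from tcp -0.06976645034594411
[ 0.64697753 -0.00077137] xrail -0.03824660837587669 y from tcp -0.22929180543028482
[ 0.63165625 -0.17597301] xrail -0.0372608106613577 y from tcp -0.40516035713009474
buf top corner [ 0.65170991 -0.24510593] y from tcp -0.4721370329371156 -0.010884755640805212 tcp x -0.038982405960000015
foodcan 0.07769051505669766 -0.21782536698981333
```

Emit:
{"fn": "arm_command", "kwargs": {"targets": [{"claw": -0.25, "delta_pos": [0, 0, -0.045], "twist": 0}, {"claw": -0.25, "delta_pos": [0, 0, -0.045], "twist": 0}, {"claw": -0.25, "delta_pos": [0, 0, -0.025], "twist": 0}, {"claw": -0.25, "delta_pos": [0, 0, 0], "twist": 0}, {"claw": -0.25, "delta_pos": [-0.0006, -0.006, 0], "twist": 0}, {"claw": -0.25, "delta_pos": [-0.0006, -0.006, 0], "twist": 0}, {"claw": -0.25, "delta_pos": [-0.0005, -0.005, 0], "twist": 0}, {"claw": -0.25, "delta_pos": [-0.0003, -0.003, 0], "twist": 0}]}}

```text
time: 12.85
eef_pos: [0.6663, 0.2042, 0.2316]
ee_rot: [0.739, 0.673, 0.002, 0.001]
contact_force: [0.2, 1.0, 0.4]
grip_width: 0.374
grasp_force: 0.6
```

Emit:
{"fn": "arm_command", "kwargs": {"targets": [{"claw": -0.25, "delta_pos": [-0.0003, -0.003, 0], "twist": 0}, {"claw": -0.25, "delta_pos": [-0.0002, -0.003, 0], "twist": 0}, {"claw": -0.25, "delta_pos": [-0.0003, -0.003, 0], "twist": 0}, {"claw": -0.25, "delta_pos": [-0.0006, -0.006, 0], "twist": 0}, {"claw": -0.25, "delta_pos": [-0.0007, -0.008, 0], "twist": 0}, {"claw": -0.25, "delta_pos": [-0.0007, -0.008, 0], "twist": 0}, {"claw": -0.25, "delta_pos": [-0.0007, -0.008, 0], "twist": 0}, {"claw": -0.25, "delta_pos": [-0.0007, -0.008, 0], "twist": 0}]}}

```text
time: 13.65
eef_pos: [0.6612, 0.1568, 0.2295]
ee_rot: [0.739, 0.673, -0.0, 0.0]
contact_force: [0.9, 0.6, -0.2]
grip_width: 0.376
grasp_force: 0.5
```

Emit:
{"fn": "arm_command", "kwargs": {"targets": [{"claw": -0.25, "delta_pos": [-0.0007, -0.008, 0], "twist": 0}, {"claw": -0.25, "delta_pos": [-0.0007, -0.008, 0], "twist": 0}, {"claw": -0.25, "delta_pos": [-0.0008, -0.008, 0], "twist": 0}, {"claw": -0.25, "delta_pos": [-0.0005, -0.006, 0], "twist": 0}, {"claw": -0.25, "delta_pos": [-0.0003, -0.003, 0], "twist": 0}, {"claw": -0.25, "delta_pos": [-0.0003, -0.003, 0], "twist": 0}, {"claw": -0.25, "delta_pos": [-0.0003, -0.003, 0], "twist": 0}, {"claw": -0.25, "delta_pos": [-0.0003, -0.003, 0], "twist": 0}]}}

```text
time: 14.45
eef_pos: [0.6574, 0.1164, 0.2297]
ee_rot: [0.739, 0.674, 0.0, -0.0]
contact_force: [0.6, 0.9, -0.1]
grip_width: 0.376
grasp_force: 0.7
```

Emit:
{"fn": "arm_command", "kwargs": {"targets": [{"claw": -0.25, "delta_pos": [-0.0003, -0.003, 0], "twist": 0}, {"claw": -0.25, "delta_pos": [-0.0005, -0.005, 0], "twist": 0}, {"claw": -0.25, "delta_pos": [-0.0007, -0.008, 0], "twist": 0}, {"claw": -0.25, "delta_pos": [-0.0007, -0.008, 0], "twist": 0}, {"claw": -0.25, "delta_pos": [-0.0007, -0.008, 0], "twist": 0}, {"claw": -0.25, "delta_pos": [-0.0008, -0.008, 0], "twist": 0}, {"claw": -0.25, "delta_pos": [-0.0007, -0.008, 0], "twist": 0}, {"claw": -0.25, "delta_pos": [-0.0007, -0.008, 0], "twist": 0}]}}

```text
time: 15.25
eef_pos: [0.6523, 0.0591, 0.2297]
ee_rot: [0.739, 0.673, -0.0, -0.0]
contact_force: [0.4, 1.0, -0.1]
grip_width: 0.373
grasp_force: 0.6
```

Emit:
{"fn": "arm_command", "kwargs": {"targets": [{"claw": -0.25, "delta_pos": [-0.0008, -0.008, 0], "twist": 0}, {"claw": -0.25, "delta_pos": [-0.0008, -0.008, 0], "twist": 0}, {"claw": -0.25, "delta_pos": [-0.0008, -0.008, 0], "twist": 0}, {"claw": -0.25, "delta_pos": [-0.0007, -0.007, 0], "twist": 0}, {"claw": -0.25, "delta_pos": [-0.0004, -0.004, 0], "twist": 0}, {"claw": -0.25, "delta_pos": [-0.0003, -0.003, 0], "twist": 0}, {"claw": -0.25, "delta_pos": [-0.0003, -0.003, 0], "twist": 0}, {"claw": -0.25, "delta_pos": [-0.0003, -0.003, 0], "twist": 0}]}}

```text
time: 16.05
eef_pos: [0.648, 0.0164, 0.2297]
ee_rot: [0.739, 0.674, 0.0, -0.0]
contact_force: [0.3, 2.2, 0.5]
grip_width: 0.376
grasp_force: 1.0
```

Emit:
{"fn": "arm_command", "kwargs": {"targets": [{"claw": -0.25, "delta_pos": [-0.0003, -0.003, 0], "twist": 0}, {"claw": -0.25, "delta_pos": [-0.0003, -0.003, 0], "twist": 0}, {"claw": -0.25, "delta_pos": [-0.0003, -0.003, 0], "twist": 0}, {"claw": -0.25, "delta_pos": [-0.0004, -0.004, 0], "twist": 0}, {"claw": -0.25, "delta_pos": [-0.0003, -0.004, 0], "twist": 0}, {"claw": -0.25, "delta_pos": [-0.0003, -0.003, 0], "twist": 0}, {"claw": -0.25, "delta_pos": [-0.0002, -0.002, 0], "twist": 0}]}}

```text
time: 16.75
eef_pos: [0.6459, -0.0054, 0.2297]
ee_rot: [0.739, 0.674, 0.001, -0.001]
contact_force: [0.1, 5.5, 0.7]
grip_width: 0.376
grasp_force: 2.9
```

```bash
python3 - <<'E'
from h import *
ci,_=snap("top","t3"); 
im=cv2.imread("pics/t3.png")[170:310,190:460]
cv2.imwrite("pics/c3.png",cv2.resize(im,None,fx=2.9,fy=2.9,interpolation=cv2.INTER_CUBIC))
E
```

```text
(no output)
```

View pics/c3.png

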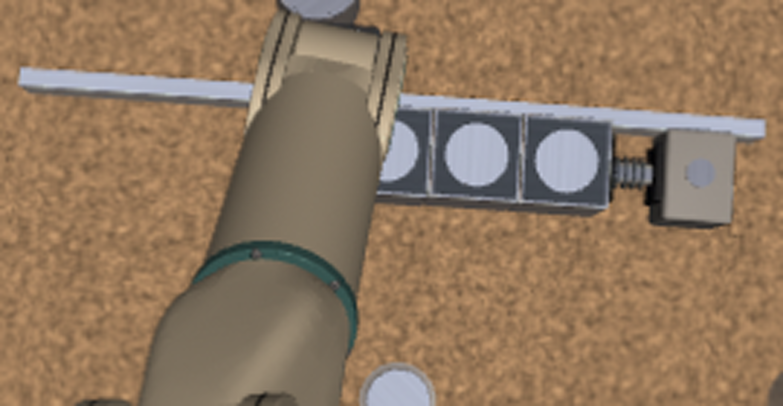

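The row is closed up and flat on the ledge, at crop x 385–610. It is just reaching the buffer face. I'll press slowly.

Emit:
{"fn": "arm_command", "kwargs": {"targets": [{"claw": -0.25, "delta_pos": [-0.0002, -0.002, 0], "twist": 0}, {"claw": -0.25, "delta_pos": [-0.0002, -0.002, 0], "twist": 0}, {"claw": -0.25, "delta_pos": [-0.0002, -0.002, 0], "twist": 0}, {"claw": -0.25, "delta_pos": [-0.0002, -0.002, 0], "twist": 0}, {"claw": -0.25, "delta_pos": [-0.0002, -0.002, 0], "twist": 0}]}}

```text
time: 17.3
eef_pos: [0.645, -0.0133, 0.2297]
ee_rot: [0.739, 0.674, 0.001, -0.002]
contact_force: [0.2, 9.0, 1.4]
grip_width: 0.375
grasp_force: 4.4
```

Emit:
{"fn": "arm_command", "kwargs": {"targets": [{"claw": -0.25, "delta_pos": [-0.0002, -0.002, 0], "twist": 0}, {"claw": -0.25, "delta_pos": [-0.0002, -0.002, 0], "twist": 0}, {"claw": -0.25, "delta_pos": [-0.0002, -0.002, 0], "twist": 0}, {"claw": -0.25, "delta_pos": [-0.0002, -0.002, 0], "twist": 0}]}}

```text
time: 17.7
eef_pos: [0.6443, -0.02, 0.2298]
ee_rot: [0.738, 0.674, 0.002, -0.002]
contact_force: [0.4, 10.5, 1.5]
grip_width: 0.372
grasp_force: 5.6
```

Emit:
{"fn": "arm_command", "kwargs": {"targets": [{"claw": -0.25, "delta_pos": [-0.0002, -0.002, 0], "twist": 0}, {"claw": -0.25, "delta_pos": [-0.0002, -0.002, 0], "twist": 0}, {"claw": -0.25, "delta_pos": [-0.0002, -0.002, 0], "twist": 0}]}}

```text
time: 18.0
eef_pos: [0.6438, -0.0251, 0.2298]
ee_rot: [0.738, 0.674, 0.002, -0.003]
contact_force: [0.3, 13.9, 1.9]
grip_width: 0.374
grasp_force: 6.5
```

Emit:
{"fn": "arm_command", "kwargs": {"targets": [{"claw": -0.25, "delta_pos": [-0.0001, -0.001, 0], "twist": 0}, {"claw": -0.25, "delta_pos": [-0.0001, -0.001, 0], "twist": 0}, {"claw": -0.25, "delta_pos": [-0.0001, -0.001, 0], "twist": 0}, {"claw": -0.25, "delta_pos": [-0.0001, -0.001, 0], "twist": 0}]}}

```text
time: 18.4
eef_pos: [0.6437, -0.0262, 0.2299]
ee_rot: [0.738, 0.675, 0.004, -0.004]
contact_force: [-0.1, 19.4, 4.6]
grip_width: 0.376
grasp_force: 9.7
```

Emit:
{"fn": "arm_command", "kwargs": {"targets": [{"claw": -0.25, "delta_pos": [-0.0001, -0.001, 0], "twist": 0}, {"claw": -0.25, "delta_pos": [0, 0, 0], "twist": 0}, {"claw": -0.25, "delta_pos": [0, 0, 0], "twist": 0}]}}

```text
time: 18.7
eef_pos: [0.6436, -0.0263, 0.2299]
ee_rot: [0.738, 0.675, 0.004, -0.005]
contact_force: [0.6, 19.3, 3.9]
grip_width: 0.374
grasp_force: 9.8
```

Emit:
{"fn": "arm_command", "kwargs": {"targets": [{"claw": -0.25, "delta_pos": [-0.0001, -0.001, 0], "twist": 0}, {"claw": -0.25, "delta_pos": [-0.0001, -0.001, 0], "twist": 0}, {"claw": -0.25, "delta_pos": [0, 0, 0], "twist": 0}, {"claw": -0.25, "delta_pos": [0, 0, 0], "twist": 0}]}}

```text
time: 19.1
eef_pos: [0.6435, -0.0268, 0.23]
ee_rot: [0.737, 0.676, 0.005, -0.006]
contact_force: [-0.2, 22.5, 5.2]
grip_width: 0.374
grasp_force: 11.3
```

```bash
python3 - <<'E'
from h import *
ci,_=snap("top","t4"); print(get_obs()["contact_force"],get_obs()["eef_pos"])
im=cv2.imread("pics/t4.png")[190:260,290:450]
cv2.imwrite("pics/c4.png",cv2.resize(im,None,fx=5,fy=5,interpolation=cv2.INTER_CUBIC))
E
```

```text
[ 0.89039996 23.03189694  4.14944906] [ 0.64353817 -0.02674422  0.23000872]
```

View pics/c4.png

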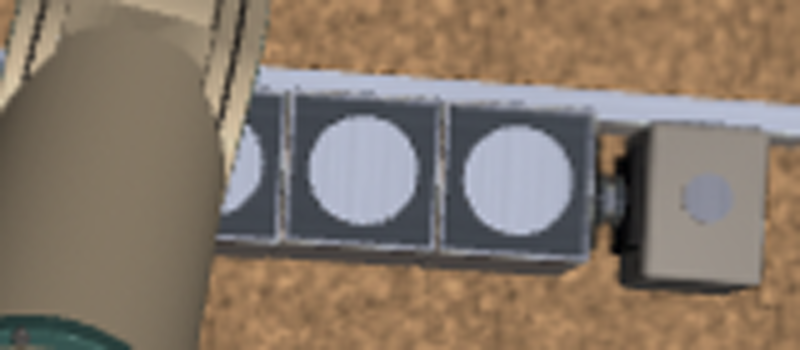

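```bash
python3 - <<'E'
from h import *
ci=camera_info("top"); yd=np.array([.0927,.9957]);xd=np.array([.9957,-.0927]); tcp=np.array([.6675,.2276])
Q=np.array([.6183,.1632])+.082*xd
for p in [(363,170),(518,194)]:
    m=onz(ci,290+p[0]/5-.4,190+p[1]/5-.4,.092)[:2]; print(yd@(m-tcp),xd@(m-Q))
E
```

```text
-0.37569340860333517 -0.03797823787899302
-0.45040986809670286 -0.04413227995395543
```

The tool has stopped moving while the force climbed to 23 N. That came about 20 mm after first touch, so the buffer is on its stop. My centre reading for tin C was off: its lid spans y 126–236, so the centre is at y=181 and it lies flat. I'll ease off slowly.

Emit:
{"fn": "arm_command", "kwargs": {"targets": [{"claw": -0.25, "delta_pos": [0.0001, 0.001, 0], "twist": 0}, {"claw": -0.25, "delta_pos": [0.0001, 0.001, 0], "twist": 0}, {"claw": -0.25, "delta_pos": [0.0001, 0.001, 0], "twist": 0}, {"claw": -0.25, "delta_pos": [0.0001, 0.001, 0], "twist": 0}, {"claw": -0.25, "delta_pos": [0.0001, 0.001, 0], "twist": 0}, {"claw": -0.25, "delta_pos": [0.0001, 0.001, 0], "twist": 0}, {"claw": -0.25, "delta_pos": [0.0001, 0.001, 0], "twist": 0}, {"claw": -0.25, "delta_pos": [0.0001, 0.001, 0], "twist": 0}]}}

```text
time: 19.95
eef_pos: [0.6437, -0.0251, 0.2297]
ee_rot: [0.738, 0.674, 0.002, -0.002]
contact_force: [-0.2, 9.2, 0.7]
grip_width: 0.373
grasp_force: 4.4
```

Emit:
{"fn": "arm_command", "kwargs": {"targets": [{"claw": -0.25, "delta_pos": [0.0001, 0.0008, 0], "twist": 0}, {"claw": -0.25, "delta_pos": [0.0001, 0.0008, 0], "twist": 0}, {"claw": -0.25, "delta_pos": [0.0001, 0.0008, 0], "twist": 0}, {"claw": -0.25, "delta_pos": [0.0001, 0.0008, 0], "twist": 0}, {"claw": -0.25, "delta_pos": [0.0001, 0.0008, 0], "twist": 0}, {"claw": -0.25, "delta_pos": [0.0001, 0.0008, 0], "twist": 0}, {"claw": -0.25, "delta_pos": [0.0001, 0.0008, 0], "twist": 0}, {"claw": -0.25, "delta_pos": [0.0001, 0.0008, 0], "twist": 0}]}}

```text
time: 20.75
eef_pos: [0.6444, -0.0209, 0.2297]
ee_rot: [0.739, 0.674, 0.001, -0.001]
contact_force: [-0.5, 6.3, 1.3]
grip_width: 0.374
grasp_force: 3.0
```

Emit:
{"fn": "arm_command", "kwargs": {"targets": [{"claw": -0.25, "delta_pos": [0.0001, 0.0008, 0], "twist": 0}, {"claw": -0.25, "delta_pos": [0.0001, 0.0008, 0], "twist": 0}, {"claw": -0.25, "delta_pos": [0.0001, 0.0008, 0], "twist": 0}, {"claw": -0.25, "delta_pos": [0, 0.0008, 0], "twist": 0}, {"claw": -0.25, "delta_pos": [0.0001, 0.0008, 0], "twist": 0}, {"claw": -0.25, "delta_pos": [0.0001, 0.0008, 0], "twist": 0}, {"claw": -0.25, "delta_pos": [0, 0.0008, 0], "twist": 0}, {"claw": -0.25, "delta_pos": [0.0001, 0.0008, 0], "twist": 0}]}}

```text
time: 21.55
eef_pos: [0.6449, -0.0161, 0.2297]
ee_rot: [0.739, 0.674, -0.0, -0.0]
contact_force: [-0.2, 5.0, 0.8]
grip_width: 0.375
grasp_force: 2.2
```

Emit:
{"fn": "arm_command", "kwargs": {"targets": [{"claw": -0.25, "delta_pos": [0.0001, 0.0008, 0], "twist": 0}, {"claw": -0.25, "delta_pos": [0.0001, 0.0008, 0], "twist": 0}, {"claw": -0.25, "delta_pos": [0.0001, 0.0008, 0], "twist": 0}, {"claw": -0.25, "delta_pos": [0, 0.0008, 0], "twist": 0}, {"claw": -0.25, "delta_pos": [0.0001, 0.0008, 0], "twist": 0}, {"claw": -0.25, "delta_pos": [0.0001, 0.0008, 0], "twist": 0}, {"claw": -0.25, "delta_pos": [0, 0.0008, 0], "twist": 0}, {"claw": -0.25, "delta_pos": [0.0001, 0.0008, 0], "twist": 0}]}}

```text
time: 22.35
eef_pos: [0.6455, -0.0101, 0.2297]
ee_rot: [0.739, 0.673, -0.0, 0.0]
contact_force: [-0.5, 2.0, 0.4]
grip_width: 0.378
grasp_force: 1.2
```

Emit:
{"fn": "arm_command", "kwargs": {"targets": [{"claw": -0.25, "delta_pos": [0.0001, 0.0008, 0], "twist": 0}, {"claw": -0.25, "delta_pos": [0.0001, 0.0008, 0], "twist": 0}, {"claw": -0.25, "delta_pos": [0.0001, 0.0008, 0], "twist": 0}, {"claw": -0.25, "delta_pos": [0, 0.0008, 0], "twist": 0}, {"claw": -0.25, "delta_pos": [0.0001, 0.0008, 0], "twist": 0}, {"claw": -0.25, "delta_pos": [0.0001, 0.0008, 0], "twist": 0}, {"claw": -0.25, "delta_pos": [0, 0.0008, 0], "twist": 0}, {"claw": -0.25, "delta_pos": [0.0001, 0.0008, 0], "twist": 0}]}}

```text
time: 23.15
eef_pos: [0.6462, -0.0038, 0.2297]
ee_rot: [0.739, 0.673, -0.0, 0.0]
contact_force: [0.5, -0.2, 0.2]
grip_width: 0.373
grasp_force: 0.0
```

Emit:
{"fn": "arm_command", "kwargs": {"targets": [{"claw": -0.25, "delta_pos": [0.0003, 0.003, 0], "twist": 0}, {"claw": -0.25, "delta_pos": [0.0007, 0.008, 0], "twist": 0}, {"claw": -0.25, "delta_pos": [0.002, 0.02, 0], "twist": 0}, {"claw": -0.25, "delta_pos": [0.002, 0.02, 0.02], "twist": 0}, {"claw": -0.25, "delta_pos": [0, 0.02, 0.045], "twist": 0}, {"claw": -0.25, "delta_pos": [0, 0.02, 0.045], "twist": 0}, {"claw": -0.25, "delta_pos": [0, 0.045, 0], "twist": 0}, {"claw": -0.25, "delta_pos": [0, 0.045, 0], "twist": 0}]}}

```text
time: 23.95
eef_pos: [0.6517, 0.1787, 0.3422]
ee_rot: [0.74, 0.673, 0.002, 0.001]
contact_force: [1.1, 0.4, -0.6]
grip_width: 0.378
grasp_force: 0.0
```

Emit:
{"fn": "arm_command", "kwargs": {"targets": [{"claw": -0.25, "delta_pos": [-0.01, 0.045, 0], "twist": 0}, {"claw": -0.25, "delta_pos": [-0.01, 0.045, 0], "twist": 0}, {"claw": -0.25, "delta_pos": [0, 0, 0], "twist": 0}, {"claw": -0.25, "delta_pos": [0, 0, 0], "twist": 0}]}}

```text
time: 24.35
eef_pos: [0.6303, 0.2698, 0.3394]
ee_rot: [0.738, 0.675, -0.0, -0.0]
contact_force: [-0.3, -0.6, 0.4]
grip_width: 0.377
grasp_force: 0.0
```

```bash
python3 - <<'E'
from h import *
ci,_=snap("top","t5"); print(get_obs()["contact_force"],get_obs()["eef_pos"])
im=cv2.imread("pics/t5.png")[190:260,290:450]
cv2.imwrite("pics/c5.png",cv2.resize(im,None,fx=5,fy=5,interpolation=cv2.INTER_CUBIC))
E
```

```text
[ 0.80388702 -1.09547754 -0.25202444] [0.6310609  0.26747568 0.3395871 ]
```

View pics/c5.png

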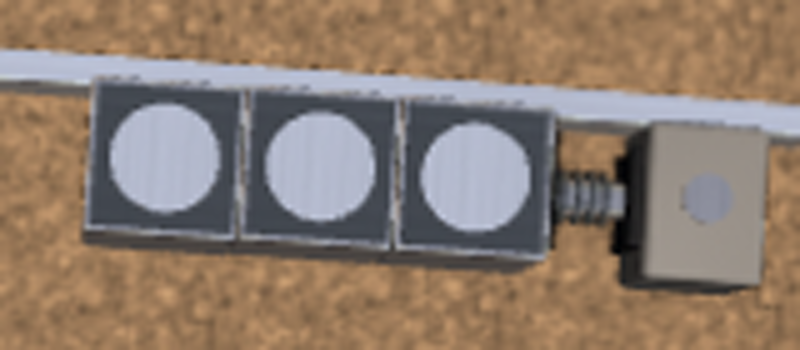

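```bash
python3 - <<'E'
from h import *
ci=camera_info("top"); yd=np.array([.0927,.9957]);xd=np.array([.9957,-.0927]); tcp=np.array([.6675,.2276])
Q=np.array([.6183,.1632])+.082*xd
for n in("t2","t3","t4","t5"):
    g=cv2.imread(f"pics/{n}.png",0)[:260]; m=(g>150).astype(np.uint8); m[:,:200]=0
    k,l,s,c=cv2.connectedComponentsWithStats(m,connectivity=4)
    for i in range(1,k):
        x,y,w,h,a=s[i]
        if 17<w<28 and 17<h<28 and a>300:
            p=onz(ci,*c[i],.092)[:2]; print(n,c[i].round(2),a,"y %.4f x %.4f"%(yd@(p-tcp),xd@(p-Q)))
# buffer face plate darkness profile along row through face: free (t2,t3) vs now
for n in("top0","t2","t5"):
    g=cv2.imread(f"pics/{n}.png",0); print(n); print(g[220:224,392:420].mean(0).round()); print(g[237:241,392:420].mean(0).round())
E
```

```text
t2 [233.42 214.55] 351 y -0.0688 x -0.0380
t2 [300.19 219.02] 359 y -0.2279 x -0.0375
t2 [374.43 224.17] 359 y -0.4049 x -0.0372
t3 [353.98 222.88] 356 y -0.3560 x -0.0377
t3 [384.91 225.03] 355 y -0.4301 x -0.0375
t4 [362.13 223.56] 359 y -0.3755 x -0.0379
t4 [393.07 225.65] 356 y -0.4497 x -0.0376
t5 [322.5  221.04] 362 y -0.2811 x -0.0386
t5 [353.61 222.9 ] 362 y -0.3552 x -0.0378
t5 [384.56 225.04] 359 y -0.4293 x -0.0376
top0
[119. 122. 108.  67.   8.   9.  16.  29.  28.  54. 100. 118. 115. 116.
 126. 126. 123. 128. 130. 128. 106.  59.  38.  15.  20.  32.  34.  66.]
[125. 114.  70.   8.  10.  14.  27.  41.  72. 109. 122. 124. 132. 132.
 126. 118. 119. 124. 126. 104.  43.   6.   8.  17.  27.  34.  60. 107.]
t2
[122. 125. 110.  68.   8.   8.  16.  30.  28.  56. 102. 120. 118. 118.
 129. 128. 125. 130. 133. 131. 108.  60.  39.  16.  21.  32.  35.  67.]
[128. 116.  72.  10.   9.  14.  28.  42.  74. 111. 124. 127. 134. 135.
 128. 120. 122. 126. 128. 106.  45.   6.   8.  17.  27.  35.  61. 109.]
t5
[184. 183. 173. 118.  71.  71.  76. 100. 104.  56. 102. 120. 117. 118.
 129. 128. 125. 130. 132. 131. 108.  60.  39.  16.  21.  33.  36.  67.]
[ 84.  78.  79.  79.  76.  80. 101. 113.  74. 111. 124. 126. 134. 135.
 128. 120. 121. 126. 128. 106.  44.   7.   8.  16.  28.  34.  60. 109.]
```

```bash
python3 - <<'E'
from h import *
ci=camera_info("wrist");R,t=P(ci);print(get_obs()["eef_pos"],-R.T@t,R[2],ci["fx"],ci["k1"])
c=-R.T@t
for p in [(.642,-.052,.092),(.628,-.2,.092)]:print(proj(ci,p))
d=np.array([-.0,-.25,.08])
ci["tvec"]=-R@(c+d)
for p in [(.642,-.015,.092),(.628,-.24,.092),(.69,-.05,.05)]:print(proj(ci,p))
E
```

```text
[0.6310609  0.26747568 0.3395871 ] [0.6391916  0.35074651 0.3208501 ] [-0.02570001 -0.28530653 -0.95809169] 425.96845390420054 -0.10480969109616375
[363.15794396 611.32296548]
[354.9622619 683.3919882]
[334.40897575 272.6979575 ]
[338.19921058 491.95275788]
[389.38625091 288.16182119]
```

Emit:
{"fn": "arm_command", "kwargs": {"targets": [{"claw": -0.25, "delta_pos": [0, -0.03, 0.025], "twist": 0}, {"claw": -0.25, "delta_pos": [0, -0.04, 0.025], "twist": 0}, {"claw": -0.25, "delta_pos": [0, -0.04, 0.025], "twist": 0}, {"claw": -0.25, "delta_pos": [0, -0.04, 0.025], "twist": 0}, {"claw": -0.25, "delta_pos": [0, -0.03, 0], "twist": 0}, {"claw": -0.25, "delta_pos": [0, 0, 0], "twist": 0}, {"claw": -0.25, "delta_pos": [0, 0, 0], "twist": 0}, {"claw": -0.25, "delta_pos": [0, 0, 0], "twist": 0}]}}

```text
time: 25.2
eef_pos: [0.6311, 0.088, 0.4392]
ee_rot: [0.739, 0.674, -0.0, -0.001]
contact_force: [-0.4, 0.1, -0.2]
grip_width: 0.369
grasp_force: 0.0
```

```bash
python3 - <<'E'
from h import *
ci,im=snap("wrist","w5"); json.dump({k:np.array(v).tolist() for k,v in ci.items()},open("w5.json","w"))
for p in [(.642,-.015,.092),(.628,-.24,.092),(.69,-.05,.05)]:print(proj(ci,p))
E
```

```text
[340.58540139 341.42688954]
[342.72539121 525.47226503]
[389.50081433 347.17571965]
```

View pics/w5.png

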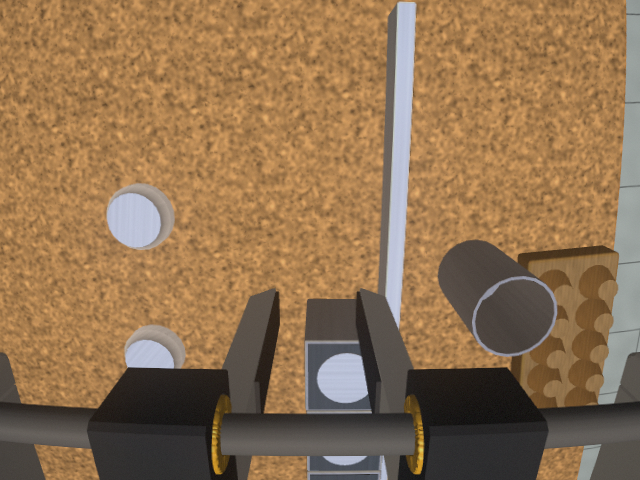

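The wrist view shows the row between the fingers, occluded, with tin A's near lid at (345,378). The cans and food can are undisturbed. The camera needs to be further along −y.

Emit:
{"fn": "arm_command", "kwargs": {"targets": [{"claw": -0.25, "delta_pos": [-0.01, -0.045, 0], "twist": 0}, {"claw": -0.25, "delta_pos": [0, -0.045, 0], "twist": 0}, {"claw": -0.25, "delta_pos": [0, -0.045, 0], "twist": 0}, {"claw": -0.25, "delta_pos": [0, -0.045, 0], "twist": 0}, {"claw": -0.25, "delta_pos": [0, -0.045, 0], "twist": 0}, {"claw": -0.25, "delta_pos": [0, 0, 0], "twist": 0}, {"claw": -0.25, "delta_pos": [0, 0, 0], "twist": 0}, {"claw": -0.25, "delta_pos": [0, 0, 0], "twist": 0}]}}

```text
time: 26.05
eef_pos: [0.6217, -0.1351, 0.4391]
ee_rot: [0.738, 0.675, 0.0, -0.001]
contact_force: [-0.7, -0.2, 0.3]
grip_width: 0.374
grasp_force: 0.0
```

```bash
python3 - <<'E'
from h import *
ci,im=snap("wrist","w6"); json.dump({k:np.array(v).tolist() for k,v in ci.items()},open("w6.json","w"))
q=[proj(ci,p) for p in [(.6,-.015,.092),(.7,-.015,.092),(.6,-.27,.03),(.7,-.27,.03)]];print(np.round(q))
u0=int(max(0,min(p[0] for p in q)-20));u1=int(min(640,max(p[0] for p in q)+20));v0=int(max(0,min(p[1] for p in q)-20));v1=int(min(480,max(p[1] for p in q)+20))
s=min(790/(u1-u0),590/(v1-v0)); print(u0,v0,u1,v1,s)
cv2.imwrite("pics/c6.png",cv2.resize(im[v0:v1,u0:u1,::-1],None,fx=s,fy=s,interpolation=cv2.INTER_CUBIC))
E
```

```text
[[273.  72.]
 [409.  60.]
 [308. 342.]
 [405. 333.]]
252 40 428 361 1.838006230529595
```

View pics/c6.png

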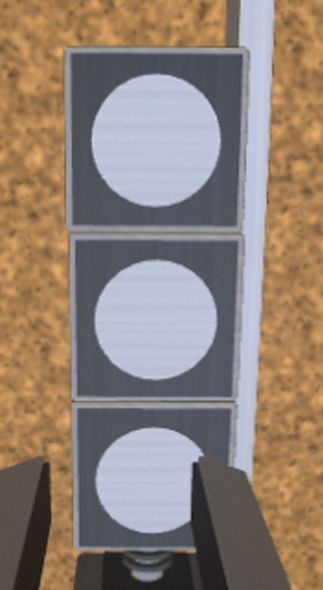

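```bash
python3 - <<'E'
from h import *
ci=json.load(open("w6.json")); s=1.838
yd=np.array([.0927,.9957]);xd=np.array([.9957,-.0927]); Q=np.array([.6183,.1632])+.082*xd
img=cv2.imread("pics/w6.png",0).astype(float)
# left tin edges by strongest gradient, subpixel per row
r={}
for k,(y0,y1,x) in {"A":(60,220,67),"B":(245,390,71.5),"C":(412,540,74.5)}.items():
    P_=[]
    for v in range(int(40+y0/s),int(40+y1/s)):
        u=252+x/s; a=int(u)-4; row=cv2.GaussianBlur(img,(1,5),0)[v,a:a+9]
        # outer edge: bright rim -> dark lid interior
        g=-np.diff(row); g[g<0]=0; c=(g*(np.arange(8)+.5)).sum()/g.sum()+a
        P_.append(onz(ci,c,v,.092)[:2])
    P_=np.array(P_); X=(P_-Q)@xd; Y=(P_-Q)@yd
    f=np.polyfit(Y,X,1); print(k,"x %.4f y %.4f..%.4f slope deg %.2f sd %.4f"%(np.median(X),Y.min(),Y.max(),np.degrees(np.arctan(f[0])),np.std(X-np.polyval(f,Y))))
E
```

```text
A x -0.0716 y -0.2415..-0.1789 slope deg 0.66 sd 0.0003
B x -0.0707 y -0.3157..-0.2529 slope deg -0.15 sd 0.0004
C x -0.0707 y -0.3888..-0.3268 slope deg 0.33 sd 0.0004
```

```bash
python3 - <<'E'
from h import *
ci=json.load(open("w6.json")); s=1.838
yd=np.array([.0927,.9957]);xd=np.array([.9957,-.0927]); Q=np.array([.6183,.1632])+.082*xd
img=cv2.GaussianBlur(cv2.imread("pics/w6.png",0).astype(float),(1,7),0)
P_=[]
for v in range(2,280):
    a0=onz(ci,405,v,.05); y=yd@(a0[:2]-Q); g0=Q+y*yd+xd*.012
    u=proj(ci,[*g0,.05])[0]; a=int(u)-12; row=img[v,a:a+25]
    d=row[:-1]-row[1:]; i=int(np.argmax(row[:-4]-row[4:]))+2
    P_.append(onz(ci,a+i,v,.05)[:2])
P_=np.array(P_);X=(P_-Q)@xd;Y=(P_-Q)@yd
for lo,hi in [(-.40,-.33),(-.33,-.25),(-.25,-.17),(-.17,-.05)]:
    m=(Y>lo)&(Y<hi); print(lo,hi,m.sum(),np.median(X[m]) if m.any() else None)
m=abs(X-np.median(X))<.006;print(np.degrees(np.arctan(np.polyfit(Y[m],X[m],1)[0])),Y.min(),Y.max())
E
```

```text
-0.4 -0.33 27 0.016224624000270197
-0.33 -0.25 88 0.016298572571765854
-0.25 -0.17 97 0.016123207644244325
-0.17 -0.05 66 0.016399178380294137
-0.02058910549245618 -0.3559665800881218 -0.11882239750497833
```

The last wrist view shows the three tins closed up in a straight row along the ledge, reaching the buffer. They are within about 1 mm and 0.7° of flat, and the gripper is clear of everything, so I'm handing in.

```bash
python3 -c "
from bench import *
print(close_job())"
```

```text
the job is handed in; nothing more can be done
None
```

The job is handed in: I nudged the three tins flat against the ledge, pushed the row until the buffer reached its stop (about 23 N), and eased off slowly. The row stayed closed up and, as far as the cameras resolve (about 0.5 mm), touching the buffer; the left-hand end tin (farthest from the buffer) measured about 1 mm and 0.7° off flat on the ledge, which I left as it was.

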